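# Invert a culture plate in its hinged carrier

### The arm

A 6-joint arm with a two-finger parallel gripper is mounted at the origin on the work surface. World frame = base frame: x ahead of the robot, y to its left, z up, the work surface at z = 0. Lengths are in m, angles in degrees, forces in N, time in s.
With the tool pointing down it reaches from about 0.275 to 0.85 m from the base axis. Payload 19 kg.
Tool frame: the origin (TCP) lies on the front face of the gripper's body, between the roots of the fingers; the fingertips stand 73 mm ahead of it and the grasp point (between the pads) lies 54 mm ahead of it; y points along the fingers, x is the direction in which the jaws open and shut, and the axes are right-handed (so a half turn about y gives the same grasp; the last joint's range is limited). The gripper opens to 85 mm and grips with 20 to 120 N. Pads are 22 mm wide; open, the fingers measure 114 mm over their backs; the gripper's body (76 mm by 85 mm) begins 54 mm behind the grasp point. The pads swing forward as they close: fully open they stand 13 mm farther back than shut.
Start: joints at [57.64, 8.623, 82.357, -0, 89.026, -7.678], TCP at [0.24, 0.522, 0.304] pointing down, gripper open.
Joint ranges: [-160.23, 160.23], [-39.13, 120.54], [6.94, 153.29], [-79.49, 259.48], [9.18, 160.14], [-161.06, 161.06]. Speed limits (degrees/s): [108.29, 108.29, 127.2, 172.46, 172.46, 172.46].

### API

Orientations are given as [roll, pitch, yaw] about the fixed x, y, z axes, in that order (R = Rz(yaw) Ry(pitch) Rx(roll)).
In Python, from rig import r gives the robot as it stands.
- The arm moves only by the tool drive_tool, never from a script. Its argument "motion" is text: rows parted by semicolons, each of 7 numbers parted by spaces: the shift along the tool's x, y, z in m, then the turn, a rotation vector about the tool's x, y, z in degrees, then the opening, from -1 (shut) to 1 (fully open), so that 0 is half open. A call has 1 to 12 rows; each row shifts and turns the commanded pose from where the row before left it, along the tool's axes as they then stand; what a row does not reach is not made up. A row lasts 1/8 s, in which the tool goes at most 62.5 mm and 10.7 degrees, less where a joint would pass 70% of its speed; a pose out of reach is approached as far as the arm can. A call is refused whole if a number of a shift passes 0.0625 or a number of a turn 10.7, either way. A call with a gripper value outside its range is refused whole. The fingers move at their own pace and stop on an object; "force" is the grip in N (left out, the last holds). Time passes only in rows, so rows that do not move let the fingers close. It gives the time, the measured TCP pose, the force and the opening at its end, in the units of the state.
- r.sense(): the state, without advancing time (a new reading comes with each control period).
- r.get_image(name): name is "side" or "top"; returns a dict with "image" (400x640x3 uint8, blue, green, red), "K" (3x3 intrinsics, pixels), "extrinsics" (4x4, takes a point from camera to world coordinates). Camera axes: x right, y up, looking along -z (the intrinsics and any distortion apply to the point x, -y, -z); pixel columns grow to the right and rows downward; lengths in m; the calibration is good to about 2 mm. A picture is of the moment at which its call begins. There is no depth.
- r.finish_job(): hands the job in, once; it reports no verdict.
The state is a dict: "clock": time; "joint_pos": joint angles; "qvel": joint speeds; "joint_torque": joint torques, N m; "eef_pos": TCP position; "ee_rot": TCP orientation; "force": force on the tool from outside, world axes, zero at the start; "wrist_torque": the same for the moment, N m; "finger_gap": finger opening in m.
Only numpy, scipy, OpenCV 4.12 (cv2) and the standard library are available. Lean on these libraries where they do the work, as an engineer would, in place of code of your own. Each camera call takes 0.05 s, during which the arm holds its last target. There are 200 camera calls.

### The job

Lay the ribbed culture plate rib-up in the tray of the open hinged carrier and close the lid over it. Then, keeping it shut, turn the whole carrier over under control, never letting it topple or drop, and leave it lying lid-down, centred between the two rails of the empty stand. Leave the other things on the bench where they are.

Things in the scene. Friction and masses are not known exactly. Their poses are not given: they have to be found in the camera images.
- plate_mid (a point): Centre (11 mm above the underside) of the loose grey culture plate: a slab 44 (x) x 52 (y) x 8 mm with a finger rib standing on its middle, 36 mm long along x, 10 mm thick, 14 mm high; 22 mm high in all. z points from slab to rib. About 30 g. Starts rib-up on the table. Alike when turned by 180 degrees.
- plate: The same culture plate, at the centre of its underside, same axes.
- carrier_mid (a point): Centre of the carrier when closed: a loose clamshell box 60 (x) x 64 (y) x 32 mm high, metal tray below (14 mm), white plastic lid above (18 mm); this point is 16 mm above its underside. z points from tray to lid, hinge along y at the +x edge. About 0.33 kg, mostly the tray. Starts tray-down, lid open, on the dock. Outer faces flat: it also stands on its x faces.
- carrier: The same carrier, at the centre of the tray's underside, same axes. The tray's recess is 50 (x) x 58 (y) mm, 10 mm deep over a 4 mm floor: the plate fits rib-up with 3 mm to spare each side, only with plate x along carrier x (either way round). The shut lid is hollow and leaves 2 mm over the rib. Hold the carrier by the tray: held by the lid alone, the tray swings open.
- hinge (a point): Middle of the lid's hinge line, with the carrier's axes: 30 mm from the carrier's centre along +x, 14 mm above the underside (level with the tray's rim).
- lid_edge (a point): Middle of the lid's free edge face: 60 mm from the hinge across the lid and 9 mm off the plane of its rim. The lid is a 60 (x) x 60 (y) mm hollow shell, 18 mm deep, all flat outside; it is set 2 mm inside the tray at both y ends, so a grip across y holds the tray, not the lid.
- lid (a joint): Lid angle (rad): 0 = closed on the tray, grows as it opens; pi/2 = upright, 2.5 = its stop; starts 1.8 to 2.3. The hinge is stiff (0.04 N m of friction, about 0.8 N at the free edge), so the lid stays wherever it is left, even upside down; there is no latch.
- dock_top (a point): Centre of the top face of the fixed pedestal (metal on a black foot) that carries the carrier, 25 mm above the table. The top is 78 (x) x 44 (y) mm, narrower in y than the carrier, so fingers can pass beside it down to its 6 mm foot plate (110 x 100 mm). Two rails 5 mm high, 5 mm thick, run along y, 68 mm apart inside. z up. The carrier starts centred on it, axes parallel.
- stand_top (a point): Centre of the top face of the empty stand, a second fixed pedestal exactly like the dock (top 25 mm above the table, same size, rails and foot). The carrier must end on it, between the rails. z up.
- jar: Bystander: small amber jar with a black cap, 42 mm across, 66 mm tall; origin at the centre of its underside. Leave it alone.
- vial: Bystander: small clear vial with a white cap, 26 mm across, 45 mm tall; origin at the centre of its underside. Leave it alone.
- wellplate: Bystander: flat white 12-well plate, 70 x 95 mm, 8 mm high; origin at the centre of its underside. Leave it alone.
- dish: Bystander: round clear dish, 58 mm across, 15 mm high; origin at the centre of its underside. Leave it alone.
- tipbox: Bystander: grey and white pipette-tip box, 85 x 120 mm, 55 mm high; origin at the centre of its underside. Leave it alone.
- bottle: Bystander: amber bottle, 60 mm across, 105 mm tall, at the back; behind it, from x = 0.88 m on, stand fixed tube racks and boxes up to 110 mm high; origin at the centre of its underside. Leave it alone.
- beaker: Bystander: glass beaker, 68 mm across, 85 mm tall; origin at the centre of its underside. Leave it alone.
There are look-alikes about, which are no part of the job. Leave any blue or yellow look-alike of the carrier alone.

How it is judged:
By the outcome, as a careful person would: the job done as asked, in the order asked, and still so for the second after the job is handed in, with the robot touching nothing.
It also fails if it takes over 72 s, if anything falls off the work surface, if the arm or the gripper's body presses on something with over 40 N, if the wrist force passes 120 N, or if a joint passes its speed limit or range.

## Working session

There is one attempt and no reset: what is moved stays moved. The work goes in short steps, Python scripts to look and compute and a tool call to move; the robot and the scene stay as the last step left them, time stands still between calls to the robot, and variables do not carry over. Pictures are saved under pics/ and viewed, about 8 in all and at most 12, crops included, and the job is handed in when it is done.

Besides the shell and the picture viewer there is one more tool, called after "Emit:" as name(argument=value, ...), one argument or row to a line, values as JSON. drive_tool: Moves the arm, as the interface text tells. Its arguments: {"type":"object","properties":{"motion":{"type":"string"},"force":{"type":"number"}},"required":["motion"]}

```bash
ls; mkdir -p pics
python3 - <<'E'
from rig import r
import cv2,numpy as np
for n in("top","side"):
    d=r.get_image(n); cv2.imwrite(f"pics/{n}0.png",d["image"]); print(n,np.round(d["K"],1).tolist(),np.round(d["extrinsics"],4).tolist(),[k for k in d])
print(r.sense())
E
```

```text
pics
top [[417.0, 0.0, 329.8], [0.0, 417.0, 207.4], [0.0, 0.0, 1.0]] [[0.0024, 0.9881, -0.1535, 0.3941], [-1.0, 0.0032, 0.0048, -0.0051], [0.0052, 0.1535, 0.9881, 1.4241], [0.0, 0.0, 0.0, 1.0]] ['image', 'K', 'extrinsics']
side [[397.7, 0.0, 317.9], [0.0, 397.7, 198.1], [0.0, 0.0, 1.0]] [[-0.9804, 0.1549, -0.1218, 0.4649], [-0.1969, -0.7434, 0.6393, 0.6933], [0.0085, 0.6507, 0.7593, 0.8882], [0.0, 0.0, 0.0, 1.0]] ['image', 'K', 'extrinsics']
{'clock': 0.1, 'joint_pos': array([ 5.76393438e+01,  8.64688111e+00,  8.23879283e+01,  8.58929613e-04,
        8.90255508e+01, -7.67849818e+00]), 'qvel': array([ 0.15432566,  0.0502203 , -0.07976564,  0.07300144, -0.05576178,
       -0.07217168]), 'joint_torque': array([ 2.26616823e-03, -7.14386773e+01, -5.71788490e+01, -4.23513093e-04,
        7.14433219e-03,  2.42415035e-04]), 'eef_pos': array([0.24005936, 0.52233998, 0.30335999]), 'ee_rot': array([-8.99910839e+01,  5.97042146e-02,  6.53178316e+01]), 'force': array([ 0.13192912, -0.07648317, -0.52670592]), 'wrist_torque': array([-0.00368615,  0.02190095, -0.03597222]), 'finger_gap': 0.08534879687618223}
```

View pics/top0.png

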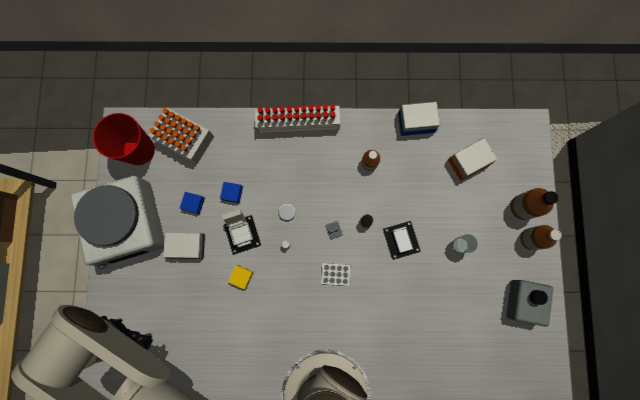

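View pics/side0.png

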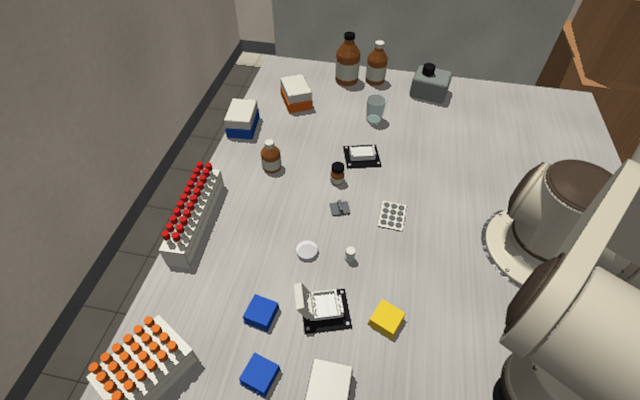

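The top view shows the carrier, white with its lid open, on the left pedestal at about (241,234). The grey plate is at (334,230) and the empty stand at (402,240). The blue and yellow blocks at (192,203), (231,192) and (240,277) are look-alikes. I'll confirm with an enlarged crop.

Run:
```python
import cv2,numpy as np
t=cv2.imread("pics/top0.png");s=cv2.imread("pics/side0.png")
def c(im,u,v,h=25,w=33): return cv2.resize(im[v-h:v+h,u-w:u+w],(264,200),interpolation=cv2.INTER_CUBIC)
m=np.vstack([np.hstack([c(t,241,232),c(t,334,230),c(t,402,240)]),np.hstack([c(s,325,305),c(s,340,208),c(s,362,156)])])
cv2.imwrite("pics/m0.png",m)
```

```text
(no output)
```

View pics/m0.png

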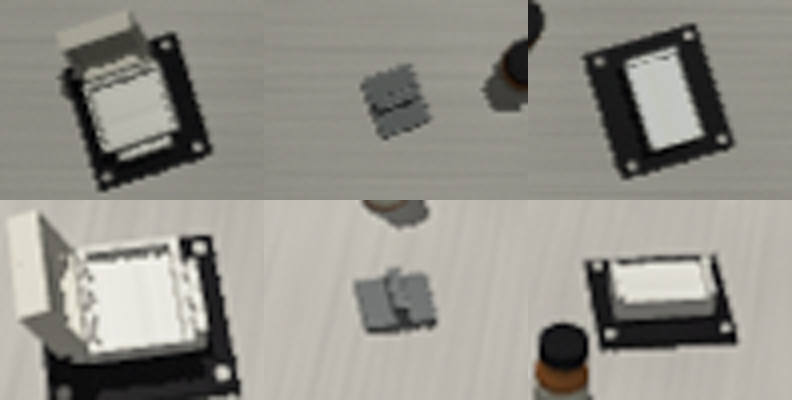

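Crop check: the white-lidded carrier is open with its hinge on the far side. The plate has its rib running roughly image-horizontal. The stand has four visible foot screws and a yaw close to the dock's. Next I'll measure from the foot screws, at z of about 6 mm, and from the plate's outline.

```bash
cat > h.py <<'E'
import cv2,numpy as np
from rig import r
def ray(d,u,v):
    K,E=np.array(d["K"]),np.array(d["extrinsics"])
    p=np.linalg.solve(K,[u,v,1.]); return E[:3,3],E[:3,:3]@np.array([p[0],-p[1],-p[2]])
def onz(d,u,v,z):
    o,k=ray(d,u,v); return (o+k*(z-o[2])/k[2])[:2]
def proj(d,P):
    E=np.array(d["extrinsics"]);c=E[:3,:3].T@(np.array(P)-E[:3,3]);q=np.array(d["K"])@[c[0],-c[1],-c[2]];return q[:2]/q[2]
def grays(d,u,v,w): # not-bright mask helper
    return d["image"][v-w:v+w,u-w:u+w]
E
python3 - <<'E'
from h import *
D={n:r.get_image(n) for n in("top","side")}
def screw(d,u,v):
    u=int(round(u));v=int(round(v));g=cv2.cvtColor(d["image"],cv2.COLOR_BGR2GRAY).astype(float)[v-3:v+4,u-3:u+4]
    y,x=np.mgrid[v-3:v+4,u-3:u+4]; q=(x-u)**2+(y-v)**2<=9
    w=np.clip(g-60,0,None)*q; return (w*x).sum()/w.sum(),(w*y).sum()/w.sum()
def cp(u0,v0,i,x,y): return u0-33+(x-264*i)/4, v0-25+y/4
S={('top','stand'):[cp(402,240,2,*p) for p in((600,62),(690,36),(722,145),(632,166))],
('top','dock'):[cp(241,232,0,*p) for p in((168,40),(205,152),(105,184))],
('side','stand'):[cp(362,156,2,*p) for p in((600,67),(711,65-5),(728,127),(610,132))],
('side','dock'):[cp(325,305,0,*p) for p in((200,46),(222,173),(63,192))]}
for (n,k),L in S.items():
    print(n,k,[np.round(onz(D[n],*screw(D[n],*q),.006),4).tolist() for q in L])
for n,(u,v) in {'top':(334,230),'side':(340,208)}.items():
    im=D[n]["image"][v-16:v+16,u-16:u+16]; g=im.max(2); m=((g<122)&(g>40)).astype(np.uint8)
    k,l,st,ce=cv2.connectedComponentsWithStats(m); i=1+np.argmax(st[1:,4]); m=(l==i).astype(np.uint8)
    c=np.vstack(cv2.findContours(m,0,1)[0])
    rc=cv2.minAreaRect(c);b=cv2.boxPoints(rc)+[u-16,v-16]
    print(n,st[i],ce[i]+[u-16,v-16],np.round(onz(D[n],*(ce[i]+[u-16,v-16]),.010),4),np.round([onz(D[n],*p,.008) for p in b],4).tolist())
    if n=='top':
        print(g)
E
```

```text
top stand [[0.5379, -0.2053], [0.5599, -0.2884], [0.4639, -0.3126], [0.4464, -0.2315]]
top dock [[0.5832, 0.2615], [0.4823, 0.2263], [0.4543, 0.312]]
side stand [[0.5554, -0.2862], [0.4674, -0.3112], [0.4438, -0.2349], [0.5384, -0.2087]]
side dock [[0.4913, 0.2324], [0.4654, 0.3077], [0.5531, 0.3383]]
top [  7   7  18  19 219] [333.21917808 229.85388128] [ 0.5364 -0.0237] [[0.5539, 0.0081], [0.5707, -0.0361], [0.5193, -0.0552], [0.5027, -0.0113]]
[[147 148 147 ... 153 152 153]
 [149 150 149 ... 153 152 153]
 [145 144 145 ... 148 148 149]
 ...
 [143 144 142 ... 145 147 146]
 [143 144 143 ... 147 146 146]
 [146 146 146 ... 147 147 146]]
side [  6   9  20  15 217] [339.6359447  208.50691244] [ 0.5377 -0.0205] [[0.5705, -0.0384], [0.5226, -0.0597], [0.5079, -0.0081], [0.5544, 0.0122]]
```

Stand centre is (0.502, -0.260), yaw 15.3°. Dock centre is about (0.5215, 0.286), yaw 19°. Plate is at about (0.537, -0.022), with its y axis at 22°. I'll move towards the plate and draw these estimates on the first pictures as a check.

Emit:
drive_tool(
  motion="0 0 0 0 10.7 0 0; 0 0 0 0 10.7 0 0; 0 0 0 0 10.7 0 0; 0 0 0 0 10.7 0 0; 0.007 0 -0.06 0 0 0 0; 0.007 0 -0.06 0 0 0 0; 0.007 0 -0.06 0 0 0 0; 0.007 0 -0.06 0 0 0 0; 0.007 0 -0.06 0 0 0 0; 0.007 0 -0.06 0 0 0 0; 0.007 0 -0.06 0 0 0 0; 0.007 0 -0.06 0 0 0 0",
)

```text
clock: 1.7
eef_pos: [0.4762, 0.0985, 0.304]
ee_rot: [-90.0, -0.0, 22.5]
force: [1.2, 1.2, -0.0]
finger_gap: 0.0426
```

Run:
```python
from h import *
D={n:r.get_image(n) for n in("top","side")}
def rect(c,yaw,a,b,z):
    y=np.radians(yaw);return [(c[0]+i*a/2*np.cos(y)-j*b/2*np.sin(y),c[1]+i*a/2*np.sin(y)+j*b/2*np.cos(y),z) for i,j in((1,1),(1,-1),(-1,-1),(-1,1))]
R=[rect((.5215,.286),19,.06,.064,.039),rect((.5215,.286),19,.11,.1,.006),rect((.502,-.26),15.3,.078,.044,.025),rect((.502,-.26),15.3,.11,.1,.006),rect((.537,-.022),-68,.044,.052,.008),rect((.537,-.022),-68,.036,.01,.022)]
out=[]
for n,C in(("top",[(241,232),(334,230),(402,240)]),("side",[(325,305),(340,208),(362,156)])):
    im=cv2.imread(f"pics/{n}0.png");row=[]
    for u,v in C:
        c=cv2.resize(im[v-25:v+25,u-33:u+33],(264,200),interpolation=cv2.INTER_CUBIC)
        for q in R:
            p=np.array([(proj(D[n],P)-[u-33,v-25]+.5)*4 for P in q]);cv2.polylines(c,[np.int32(p.round())],True,(0,0,255),1)
        row.append(c)
    out.append(np.hstack(row))
cv2.imwrite("pics/ov.png",np.vstack(out)); s=r.sense();print(s['clock'],s['eef_pos'],s['ee_rot'],s['joint_pos'])
```

```text
1.8 [0.47750776 0.09608578 0.30342956] [-9.00594722e+01  5.06458016e-02  2.22267089e+01] [ 2.34338068e+00 -1.93561173e+00  9.35562156e+01 -7.31801237e-02
  8.84067972e+01 -1.98813023e+01]
```

View pics/ov.png

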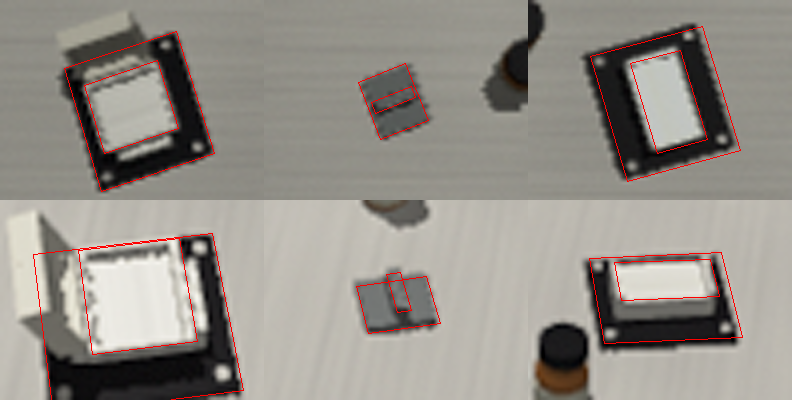

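The overlay fits the plate and carrier within about 1–2 mm. The stand looks about 3–5 mm further in +y than measured, so I'll refine it before placing. Now I'll descend onto the rib.

Emit:
drive_tool(
  motion="0.0034 0 -0.044 0 0 0 0; 0.0034 0 -0.044 0 0 0 0; 0.0034 0.03 -0.044 0 0 0 0; 0 0.06 0 0 0 0 0; 0 0.06 0 0 0 0 0; 0 0.04 0 0 0 0 0; 0 0.02 0 0 0 0 0; 0 0.009 0 0 0 0 0; 0 0 0 0 0 0 0; 0 0 0 0 0 0 0",
)

```text
clock: 3.05
eef_pos: [0.5361, -0.0176, 0.0859]
ee_rot: [-90.0, -0.1, 22.5]
force: [0.2, -1.3, 0.5]
finger_gap: 0.0428
```

Run:
```python
from h import *
out=[]
for n,(u,v) in(("top",(334,230)),("side",(340,208))):
    d=r.get_image(n);out.append(cv2.resize(d["image"][v-45:v+45,u-45:u+45],(396,396),interpolation=cv2.INTER_CUBIC))
cv2.imwrite("pics/p1.png",np.hstack(out));s=r.sense();print(s['clock'],s['eef_pos'],s['ee_rot'],s['force'])
```

```text
3.15 [ 0.53603717 -0.01757391  0.08583146] [-9.00487812e+01 -6.64642463e-02  2.25232741e+01] [ 0.08806292  0.85757874 -0.89526392]
```

View pics/p1.png

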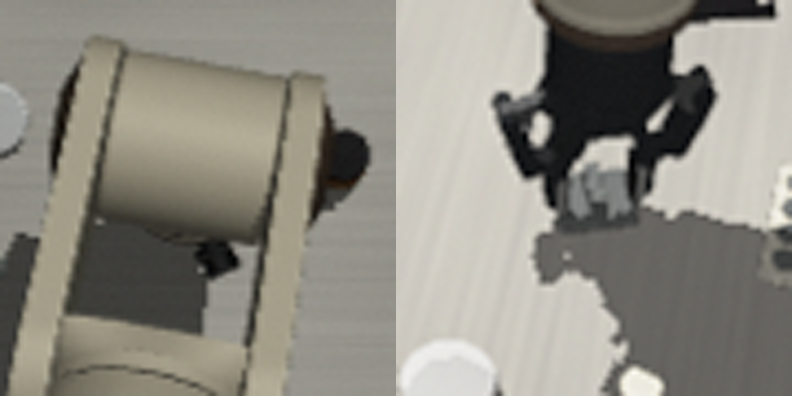

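The fingers straddle the rib, at about (590,195) in the right crop. I'll nudge 4 mm along the rib, close and lift.

Emit:
drive_tool(
  motion="0 0 -0.004 0 0 0 0; 0 0.001 0 0 0 0 -1; 0 0 0 0 0 0 -1; 0 0 0 0 0 0 -1; 0 0 0 0 0 0 -1; 0 0 0 0 0 0 -1; 0 -0.02 0 0 0 0 -1; 0 -0.06 0 0 0 0 -1; 0 -0.06 0 0 0 0 -1",
  force=40,
)

```text
clock: 4.28
eef_pos: [0.5367, -0.0211, 0.2252]
ee_rot: [-90.0, 0.1, 22.5]
force: [1.3, -0.1, -0.4]
finger_gap: 0.0091
```

```bash
cat >> h.py <<'E'
from scipy.spatial.transform import Rotation as Ro
def Rt(s): return Ro.from_euler('xyz',s['ee_rot'],degrees=True)
def to(P,s=None):
    "shift in tool axes from current TCP to P"
    s=s or r.sense(); return np.round(Rt(s).inv().apply(np.array(P)-s['eef_pos']),4)
def st():
    s=r.sense();print(s['clock'],np.round(s['eef_pos'],4),np.round(s['ee_rot'],1),'q',np.round(s['joint_pos'],1),'F',np.round(s['force'],1),'gap',round(s['finger_gap'],4));return s
E
python3 -c "
from h import *
s=st()
R=Ro.from_euler('xyz',[-90,0,-71],degrees=True)
print('after yaw to -71:',R.inv().apply(np.array([.5215,.286,.22])-s['eef_pos']))"
```

```text
4.275 [ 0.5367 -0.0211  0.2252] [-90.    0.1  22.5] q [-10.5   6.4  94.   -0.   79.6 -33. ] F [ 1.3 -0.1 -0.4] gap 0.0091
after yaw to -71: [-0.29534849  0.0052145   0.08558495]
```

Emit:
drive_tool(
  motion="0 0 0 0 10.7 0 -1; 0 0 0 0 10.7 0 -1; 0 0 0 0 10.7 0 -1; 0 0 0 0 10.7 0 -1; 0 0 0 0 10.7 0 -1; 0 0 0 0 10.7 0 -1; 0 0 0 0 10.7 0 -1; 0 0 0 0 10.7 0 -1; 0 0 0 0 7.9 0 -1",
)

```text
clock: 5.4
eef_pos: [0.537, -0.0212, 0.2237]
ee_rot: [-90.0, 0.0, -71.3]
force: [-0.2, -0.6, -0.1]
finger_gap: 0.0087
```

Emit:
drive_tool(
  motion="-0.05 0 0.014 0 0 0 -1; -0.05 0 0.014 0 0 0 -1; -0.05 0 0.014 0 0 0 -1; -0.05 0 0.014 0 0 0 -1; -0.05 0 0.014 0 0 0 -1; -0.04 0 0.014 0 0 0 -1; 0 0 0 0 0 0 -1; 0 0 0 0 0 0 -1",
)

```text
clock: 6.4
eef_pos: [0.522, 0.2801, 0.2236]
ee_rot: [-90.0, -0.0, -71.0]
force: [0.5, 0.1, -0.7]
finger_gap: 0.0087
```

Run:
```python
from h import *
s=st();print(to([.5215,.286,.14]))
out=[]
for n,(u,v) in(("top",(241,232)),("side",(325,290))):
    d=r.get_image(n);out.append(cv2.resize(d["image"][v-40:v+40,u-40:u+40],(400,400),interpolation=cv2.INTER_CUBIC))
cv2.imwrite("pics/p2.png",np.hstack(out))
```

```text
6.4 [0.522  0.2801 0.2236] [-90.  -0. -71.] q [20.8 12.9 86.7 -0.  80.5 91.7] F [ 0.5  0.1 -0.7] gap 0.0087
[-0.0058  0.0836  0.0016]
```

View pics/p2.png

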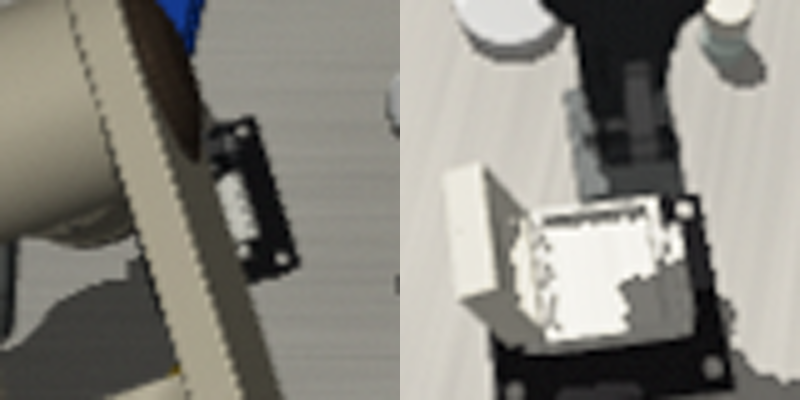

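The plate is held and sits above the open tray. In the right crop the tray rim runs from about (545,205) to (693,335), and the lid leans back on the hinge side. I'll go down to just above the rim and look closely.

Emit:
drive_tool(
  motion="-0.006 0.04 0.0015 0 0 0 -1; 0 0.04 0 0 0 0 -1; 0 0.008 0 0 0 0 -1; 0 0 0 0 0 0 -1",
)

```text
clock: 7.0
eef_pos: [0.5219, 0.286, 0.1366]
ee_rot: [-90.0, -0.0, -71.0]
force: [0.0, -0.1, -0.3]
finger_gap: 0.0086
```

Run:
```python
from h import *
s=st();print(to([.5215,.286,.114]))
d=r.get_image("side");u,v=325,300
c=cv2.resize(d["image"][v-30:v+30,u-40:u+40],(800,600),interpolation=cv2.INTER_CUBIC)
a=np.radians(19)
for S,z in(((.044,.052),s['eef_pos'][2]-.085),((.06,.064),.039),((.05,.058),.039)):
    C=s['eef_pos'][:2] if S[0]==.044 else (.5215,.286)
    p=[proj(d,(C[0]+i*S[0]/2*np.cos(a)-j*S[1]/2*np.sin(a),C[1]+i*S[0]/2*np.sin(a)+j*S[1]/2*np.cos(a),z)) for i,j in((1,1),(1,-1),(-1,-1),(-1,1))]
    cv2.polylines(c,[np.int32(((np.array(p)-[u-40,v-30]+.5)*10).round())],True,(0,0,255) if S[0]>.05 else (0,160,0),1)
cv2.imwrite("pics/p3.png",c)
```

```text
7.0 [0.5219 0.286  0.1366] [-90.  -0. -71.] q [21.3 17.2 91.9 -0.  70.9 92.3] F [ 0.  -0.1 -0.3] gap 0.0086
[-0.0001  0.0226 -0.0004]
```

View pics/p3.png

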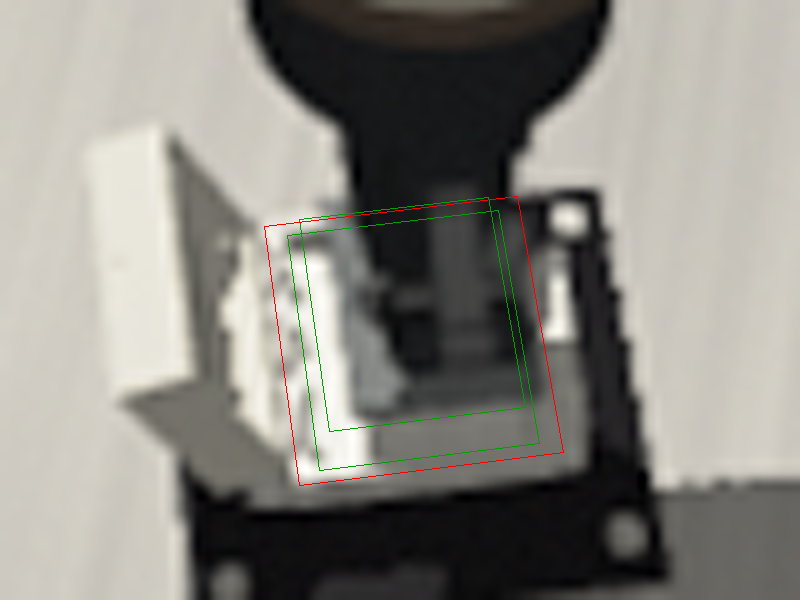

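Run:
```python
from h import *
im=r.get_image("side")["image"].astype(int)
for v in range(303,318): print(v,'  '.join(f"{im[v,u].max()}{(im[v,u,0]-im[v,u,2]):+d}" for u in range(310,346)))
```

```text
303 236-13  198-19  196-14  207-13  152-9  215-11  244-7  247-6  215-13  137-2  135+1  134+0  114+1  64+0  15+2  23+2  29+3  26+1  34+1  52-1  58+0  59+0  60+0  56+1  38+1  29+2  29+3  33+2  66-2  201-12  235-11  232-13  161-9  25+0  36+1  36+1
304 236-12  210-21  209-15  212-13  176-10  196-11  234-7  247-7  222-13  149-4  135+0  137+0  141+0  99+1  21+2  24+1  29+2  31+2  38+2  57+0  65+0  64+0  65+0  60+0  43+0  28+1  28+3  39+2  68-1  141-7  138-7  192-12  164-10  33+0  37+1  35+1
305 236-13  210-20  203-15  197-12  181-11  182-11  227-8  246-6  217-12  146-3  136+1  136+1  139+0  100+0  35+2  26+2  30+3  29+2  32+3  46+0  55-1  53+0  52-1  47+0  32+1  25+0  30+3  44+1  72-1  103-5  114-7  116-7  94-5  53-2  37+1  39+1
306 236-13  217-21  179-15  160-10  181-11  234-9  245-7  245-7  222-12  152-4  134+0  136+0  138+0  119+0  74+0  33+1  23+1  27+2  33+3  45+0  52-1  51+0  54+0  54+0  46+0  45+1  50+2  55+1  67+0  104-5  114-8  116-7  95-5  50-1  36+0  38+0
307 235-13  230-15  180-15  169-10  212-12  238-8  244-7  244-7  241-8  191-8  134+1  134+0  137+0  140+0  121+1  74+1  41+1 
[... 1955 characters left out ...]
7  245-6  249-5  203-12  110-6  115-6  117-7  119-8  118-7  116-6  116-6  116-6  115-6  115-6  115-6  115-7  115-6  116-6  116-6  116-6  114-5  114-6  115-5  118-7  122-7  83-5  11+1  15+0
316 116-10  115-10  112-11  123-11  225-13  251-7  223-13  229-9  246-7  246-7  246-7  203-11  146-9  129-8  113-7  114-7  114-6  116-7  115-6  115-6  114-6  114-5  114-6  114-6  115-7  116-6  117-7  116-6  116-6  117-6  110-6  105-7  105-7  70-5  12+1  17+3
317 116-10  115-9  114-10  103-8  198-11  238-8  233-9  227-12  224-13  225-13  207-11  178-9  168-9  141-7  113-6  114-6  115-6  115-6  116-7  116-7  117-7  118-7  112-6  109-5  106-6  103-5  101-5  99-5  97-6  96-6  74-4  51-2  42-3  23-1  14+1  15+0
```

Run:
```python
from h import *
d=r.get_image("side");s=st();im=d["image"].astype(int)
for z in(.04,.052,.06,.08,.1,.137,.18): print(z,np.round(proj(d,[*s['eef_pos'][:2],z]),1))
for v in (275,280,285,290,294,298,301): print(v,' '.join(f"{im[v,u].max()}" for u in range(304,352)))
```

```text
7.15 [0.5222 0.2865 0.1377] [-89.9   0.  -71. ] q [21.3 17.2 91.9 -0.  70.9 92.3] F [ 0.4  0.1 -0.3] gap 0.0088
0.04 [325.2 303.1]
0.052 [325.4 300.8]
0.06 [325.4 299.1]
0.08 [325.6 295. ]
0.1 [325.9 290.7]
0.137 [326.3 282.4]
0.18 [326.8 272. ]
275 205 204 203 201 201 209 151 40 17 22 23 25 25 24 23 23 25 24 24 25 25 24 24 25 23 25 25 24 25 25 24 25 25 24 24 25 24 24 20 12 119 184 198 195 197 197 193 195
280 206 202 200 201 203 203 204 205 208 216 182 107 43 17 22 22 25 23 26 24 24 25 26 22 26 25 24 24 25 24 25 25 25 22 18 50 126 190 207 201 198 197 196 199 199 195 194 198
285 178 202 205 204 206 206 208 208 210 209 203 202 208 214 157 55 21 26 23 21 23 23 25 27 25 24 25 25 24 25 23 19 75 150 192 202 203 203 202 201 198 196 200 202 197 195 199 200
290 115 116 114 120 164 205 214 212 209 202 203 211 187 148 137 97 31 21 25 21 22 26 25 35 48 53 53 56 40 24 21 57 51 31 31 27 108 147 129 72 37 165 208 200 196 199 202 202
294 105 115 132 158 137 211 191 190 233 176 100 103 100 124 140 137 101 37 24 24 23 24 22 32 58 69 68 68 53 49 62 66 58 42 47 60 86 67 26 32 31 84 175 202 199 202 203 202
298 95 111 120 112 207 241 218 193 178 176 207 236 247 217 144 112 110 103 66 40 33 37 40 42 53 65 68 67 65 59 53 59 61 84 104 110 226 192 28 35 37 31 132 192 205 205 203 202
301 102 102 112 208 239 236 237 204 217 229 238 246 243 239 190 137 115 83 51 21 17 17 19 17 39 58 63 63 64 46 24 22 27 51 102 134 227 212 98 29 37 35 49 168 210 205 203 201
```

Row profiles in the side view put the slab at u of about 319.6–338.8 and the recess at about 315–337. The plate therefore sits about 5 mm too far towards carrier -x. I'll shift it +5 mm and then lower it.

Emit:
drive_tool(
  motion="-0.001 0 0.005 0 0 0 -1; 0 0.006 0 0 0 0 -1; 0 0 0 0 0 0 -1",
)

```text
clock: 7.52
eef_pos: [0.5257, 0.289, 0.1293]
ee_rot: [-90.1, -0.0, -71.0]
force: [-0.5, 0.7, -0.3]
finger_gap: 0.0087
```

Run:
```python
from h import *
s=st();im=r.get_image("side")["image"].astype(int)
for v in range(307,319): print(v,'  '.join(f"{im[v,u].max()}{(im[v,u,0]-im[v,u,2]):+d}" for u in range(310,346)))
```

```text
7.525 [0.5257 0.289  0.1293] [-90.1  -0.  -71. ] q [21.4 18.2 91.6 -0.  70.3 92.4] F [-0.5  0.7 -0.3] gap 0.0087
307 235-13  230-15  179-15  168-10  212-12  240-8  241-8  188-7  137+1  136+0  140-1  100+0  30+2  29+3  30+1  30+1  41+2  58+0  65-1  63+0  63+0  52+1  34+2  27+3  26+3  39+2  65+0  103-4  117-6  115-7  104-6  186-11  199-12  115-7  32-1  38+1
308 235-13  237-12  197-16  223-12  240-8  227-9  241-8  209-9  135+1  135+1  138+0  118+1  65+0  24+3  25+2  26+2  28+2  45+1  52+0  51+1  52+0  43+1  34+1  32+2  32+2  47+1  61+1  101-5  119-6  118-6  114-6  110-6  157-10  127-8  32+0  38-1
309 237-13  237-12  181-17  208-13  242-8  181-11  215-12  204-9  129+1  135+0  137+0  141+0  119+0  64+1  27+1  32+2  33+1  45+1  55+0  55+0  56+1  53+1  50+1  52+2  51+0  59+1  61+1  90-4  113-6  118-6  118-7  116-7  119-7  81-5  30+0  38-1
310 238-13  237-12  185-17  198-13  227-11  165-9  220-12  207-11  133-1  136+1  137+0  139+0  130+0  88+1  47+0  53+1  51+0  57+0  63+1  64+1  64+1  66+1  67+1  67+1  66+1  65+1  63+1  75-2  105-6  119-7  113-6  113-6  121-7  83-4  29+0  38+0
311 234-14  
[... 1296 characters left out ...]
 222-12  229-8  251-7  202-12  110-6  135-7  151-9  131-8  113-7  114-6  115-7  115-6  114-6  114-6  114-6  114-6  114-6  114-5  115-7  114-7  116-6  117-7  115-5  117-6  109-6  105-7  105-6  69-4  11+0  13+0
317 116-10  115-10  113-9  102-7  199-12  238-7  233-10  228-13  228-14  172-9  107-5  148-8  172-9  141-8  113-6  114-6  115-6  116-7  115-6  115-6  117-6  117-6  113-6  110-6  106-6  103-5  102-6  99-5  97-6  96-5  73-4  51-3  42-2  23+1  12+0  13+1
318 110-9  117-8  114-7  105-6  141-8  165-10  147-8  117-6  105-6  109-7  113-5  113-6  114-7  115-6  111-6  109-6  106-6  102-6  103-7  100-5  97-5  96-5  86-5  75-5  62-3  52-3  40+0  29+0  19+0  10+1  10+0  11+2  13+1  15+0  15+0  17+1
```

Emit:
drive_tool(
  motion="0 0 0.002 0 0 0 -1; 0 0.005 0 0 0 0 -1; 0 0.003 0 0 0 0 -1; 0 0 0 0 0 0 -1",
)

```text
clock: 8.07
eef_pos: [0.5277, 0.2896, 0.1215]
ee_rot: [-90.0, -0.0, -71.0]
force: [-0.6, 0.2, 0.6]
finger_gap: 0.009
```

Emit:
drive_tool(
  motion="0 0.003 0 0 0 0 -1; 0 0.003 0 0 0 0 -1; 0 0 0 0 0 0 -1",
)

```text
clock: 8.45
eef_pos: [0.5277, 0.2896, 0.1155]
ee_rot: [-90.0, -0.0, -71.0]
force: [-0.6, 0.4, -0.5]
finger_gap: 0.0091
```

Run:
```python
from h import *
s=st();im=r.get_image("side")["image"].astype(int)
for v in range(308,320): print(v,'  '.join(f"{im[v,u].max()}{(im[v,u,0]-im[v,u,2]):+d}" for u in range(310,346)))
```

```text
8.45 [0.5277 0.2896 0.1155] [-90.  -0. -71.] q [21.4 19.2 92.  -0.  68.9 92.4] F [-0.6  0.4 -0.5] gap 0.0091
308 236-13  237-13  197-17  223-13  243-7  191-10  137-1  140+1  141+1  109+1  47+2  15+2  22+3  22+1  23+2  40+1  50+0  51-1  50+0  51+0  39+0  26+2  27+2  26+3  49+1  76-3  97-6  112-7  114-6  174-10  160-9  111-7  108-7  73-5  35-1  37+0
309 237-13  237-13  180-16  208-12  245-8  178-11  112-1  139+1  138+0  133+0  84+0  18+2  26+3  29+2  25+1  40+1  55+1  60+1  59+0  61+0  49-1  33+3  31+4  32+2  44+1  70+0  97-5  110-6  113-6  117-7  114-6  115-7  122-7  84-5  32+1  37-1
310 238-13  237-13  184-17  199-14  228-11  168-10  130-1  140+1  137+0  141+0  97-1  23+1  27+1  31+3  28+1  41+1  59+1  65+1  64+1  64-1  50+1  32+2  25+1  29+3  46+1  77-2  105-5  108-6  109-5  118-7  111-5  113-6  121-6  81-4  28+0  38+1
311 234-15  238-12  195-18  200-14  213-13  180-11  150-5  135+1  138+1  139+1  116+1  63+1  27+3  28+2  28+3  32+2  46+0  51+0  51+0  51+0  41+1  31+2  33+1  30+2  50+0  77-2  108-5  110-6  110-5  116-5  117-7  116-6  118-6  89-5  42-1  37+0
312 202-19  235-14  212-2
[... 1239 characters left out ...]
13-9  102-7  198-11  238-8  234-10  231-13  229-13  231-12  175-10  110-5  114-7  114-6  115-6  114-6  114-6  116-7  115-6  116-7  116-7  117-7  113-6  110-6  106-6  103-6  102-6  99-6  96-5  96-5  73-4  52-4  41-1  22-2  15+0  16+0
318 110-8  116-8  113-6  104-5  140-8  166-10  147-9  116-6  105-6  106-5  110-5  113-7  116-7  117-6  112-6  109-6  106-7  103-6  102-7  99-5  97-6  96-5  86-5  75-4  62-4  51-2  39-1  29+0  17-1  9-1  10+0  10-1  13+1  17+0  13+0  17+1
319 99-5  118-6  117-6  108-6  108-6  113-6  108-5  106-6  102-5  101-6  102-5  100-5  98-6  98-6  85-5  72-4  62-4  50-2  53-4  39-3  19+1  10-1  10+1  12+2  11+0  11+1  13+2  12+1  15+2  14+0  17+1  14+0  16+2  18+1  17+1  17+0
```

The plate is inside the recess, with gaps of about 1 px on both sides and no contact force. I'll release it, rise, go round behind the lid and close the fingers.

Emit:
drive_tool(
  motion="0 0.001 0 0 0 0 -1; 0 0 0 0 0 0 -0.3; 0 0 0 0 0 0 -0.3; 0 0 0 0 0 0 -0.3; 0 -0.02 0 0 0 0 -0.3; 0 -0.03 0 0 0 0 -0.3; 0 -0.04 0 0 0 0 -1; 0 0 0.04 0 0 0 -1; 0 0 0.04 0 0 0 -1; 0 0 0.028 0 0 0 -1; 0 0 0 0 0 0 -1",
)

```text
clock: 9.88
eef_pos: [0.631, 0.325, 0.2039]
ee_rot: [-90.0, -0.0, -71.0]
force: [-0.8, 0.3, -0.7]
finger_gap: -0.0001
```

Run:
```python
from h import *
s=st();u,v=310,290
d=r.get_image("side");a=cv2.resize(d["image"][v-40:v+40,u-40:u+40],(400,400),interpolation=cv2.INTER_CUBIC)
d=r.get_image("top");u,v=241,225;b=cv2.resize(d["image"][v-40:v+40,u-40:u+40],(400,400),interpolation=cv2.INTER_CUBIC)
cv2.imwrite("pics/p4.png",np.hstack([b,a]))
```

```text
9.875 [0.631  0.325  0.2039] [-90.  -0. -71.] q [21.  27.3 69.8 -0.  83.  92. ] F [-0.8  0.3 -0.7] gap -0.0001
```

View pics/p4.png

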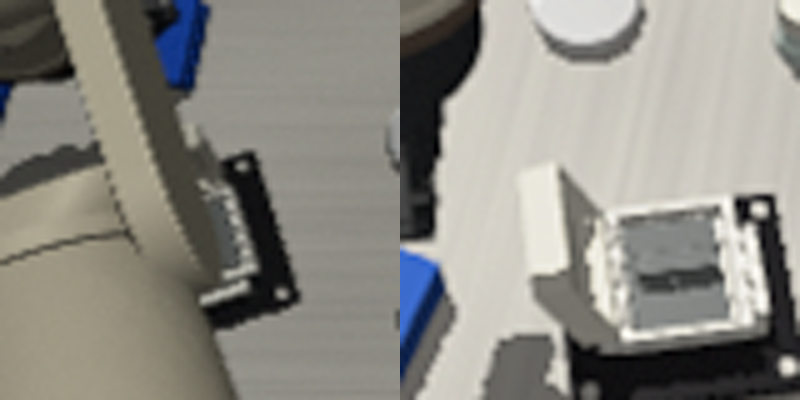

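The plate lies flat and rib-up in the tray; in the right crop the rib shadow is at about (680,280). Now I'll close the lid along its arc.

Emit:
drive_tool(
  motion="0 0.05 0 0 0 0 -1; 0 0 -0.03 0 0 0 -1; 0 0 -0.012 0 0 0 -1; 0 0 -0.012 0 0 0 -1; 0 -0.001 -0.012 0 0 0 -1; 0 -0.001 -0.012 0 0 0 -1; 0 -0.001 -0.012 0 0 0 -1; 0 0.0035 -0.012 0 0 0 -1; 0 0 0 0 0 0 -1",
)

```text
clock: 11.1
eef_pos: [0.5327, 0.2914, 0.1541]
ee_rot: [-90.1, -0.0, -71.0]
force: [0.5, 1.0, 0.3]
finger_gap: 0.0003
```

Emit:
drive_tool(
  motion="0 0.0065 -0.011 0 0 0 -1; 0 0.009 -0.009 0 0 0 -1; 0 0.008 -0.005 0 0 0 -1; 0 0.003 -0.001 0 0 0 -1; 0 0.002 0 0 0 0 -1; 0 0 0 0 0 0 -1",
)

```text
clock: 11.85
eef_pos: [0.5088, 0.2832, 0.1285]
ee_rot: [-89.9, -0.0, -71.0]
force: [-18.5, -7.9, 43.9]
finger_gap: -0.0001
```

Run:
```python
from h import *
s=st();u,v=325,295
d=r.get_image("side");a=cv2.resize(d["image"][v-40:v+40,u-40:u+40],(400,400),interpolation=cv2.INTER_CUBIC)
cv2.imwrite("pics/p5.png",a)
```

```text
11.85 [0.5088 0.2832 0.1285] [-89.9  -0.  -71. ] q [21.5 16.3 94.2 -0.  69.5 92.5] F [-18.5  -7.9  43.9] gap -0.0001
```

View pics/p5.png

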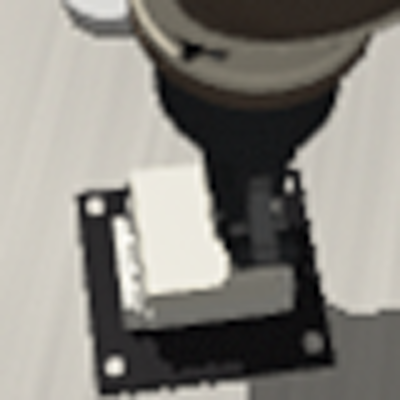

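The lid is closed flat, with the white top visible over the grey tray at (180,230). I'll rise, open, tilt the tool -30° about the jaw axis and measure the closed carrier.

Emit:
drive_tool(
  motion="0 -0.06 0 0 0 0 -1; 0 -0.05 0 0 0 0 1; 0 0 0.03 -10 0 0 1; 0 0 0.03 -10 0 0 1; 0 0 0.03 -10 0 0 1; 0 -0.02 0 0 0 0 1; 0 0 0 0 0 0 1",
)

```text
clock: 12.78
eef_pos: [0.6021, 0.3152, 0.2367]
ee_rot: [-120.0, -0.0, -71.0]
force: [-0.5, 0.7, 0.1]
finger_gap: 0.0852
```

Run:
```python
from h import *
s=st()
for n,u,v in(("side",325,302),("top",241,234)):
    d=r.get_image(n);im=d["image"].astype(int)[v-25:v+25,u-30:u+30]
    m=((im.max(2)>205)).astype(np.uint8)
    k,l,q,ce=cv2.connectedComponentsWithStats(m); i=1+np.argmax(q[1:,4]);
    c=max(cv2.findContours((l==i).astype(np.uint8),0,1)[0],key=cv2.contourArea);rc=cv2.minAreaRect(c);b=cv2.boxPoints(rc)+[u-30,v-25]
    print(n,q[i],np.round(onz(d,*(ce[i]+[u-30,v-25]),.057),4),np.round([onz(d,*p,.057) for p in b],4).tolist())
    cv2.imwrite(f"pics/q_{n}.png",d["image"])
g=[.5225,.2865,.032]
R=Rt(s);print(R.as_matrix().round(2).tolist(),'to hover',to(np.array(g)-R.apply([0,.054+.09,0])),'grasp',to(np.array(g)-R.apply([0,.050,0])))
```

```text
12.775 [0.6021 0.3152 0.2367] [-120.   -0.  -71.] q [ 20.8  39.1  51.8   1.  119.1  92.1] F [-0.5  0.7  0.1] gap 0.0852
side [ 11   0  37  37 723] [0.5239 0.283 ] [[0.5824, 0.2487], [0.5216, 0.2103], [0.4757, 0.3023], [0.5333, 0.3365]]Traceback (most recent call last):
  File "<stdin>", line 6, in <module>
    return _wrapfunc(a, 'argmax', axis=axis, out=out, **kwds)
    return bound(*args, **kwds)
ValueError: attempt to get argmax of an empty sequence
```

Run:
```python
from h import *
s=st();d=r.get_image("side");im=d["image"].astype(int)
for v in range(286,322,2): print(v,' '.join(str(im[v,u].max()) for u in range(302,350)))
a=np.radians(19)
for i,j in((1,1),(1,-1),(-1,-1),(-1,1)): print(np.round(proj(d,[.5215+i*.03*np.cos(a)-j*.03*np.sin(a),.286+i*.03*np.sin(a)+j*.03*np.cos(a),.057]),1))
g=[.5225,.2865,.032]
R=Rt(s);print('hover',to(np.array(g)-R.apply([0,.054+.09,0])),'grasp',to(np.array(g)-R.apply([0,.050,0])))
```

```text
12.875 [0.6009 0.315  0.238 ] [-119.9   -0.   -71. ] q [ 20.8  38.9  52.    1.  119.1  92.1] F [-0.9 -1.2  0. ] gap 0.0855
286 210 206 203 204 203 203 205 205 206 209 210 207 201 204 207 207 203 199 201 202 200 199 197 197 201 206 211 214 212 213 216 219 221 224 219 201 198 200 203 203 201 200 199 197 199 200 196 196
288 106 157 196 207 206 206 205 206 207 215 218 212 212 218 221 222 224 225 229 231 230 232 237 239 239 238 238 238 238 238 237 237 237 238 234 201 176 183 178 171 168 168 169 191 204 199 196 197
290 104 100 89 112 161 198 208 210 218 234 241 239 238 238 238 238 238 238 237 238 238 238 237 237 237 237 237 237 237 237 237 237 237 238 244 178 20 24 106 146 128 72 34 165 207 199 196 198
292 77 88 100 104 121 161 180 154 103 208 243 239 239 238 238 238 237 238 238 238 238 238 237 237 237 237 237 237 237 237 237 237 237 237 243 195 73 27 154 205 207 139 25 136 194 200 198 200
294 24 26 55 84 96 71 37 33 100 185 234 240 239 238 238 237 238 237 238 238 238 238 238 238 237 237 237 237 237 237 237 237 237 237 240 212 110 102 112 64 27 32 31 83 175 202 198 201
296 21 65 101 87 50 
[... 1732 characters left out ...]
4 114 114 115 115 115 115 115 116 115 116 116 116 116 114 114 116 119 83 32 39 39 38 33 108
316 128 11 14 16 17 17 6 123 134 112 114 107 133 133 114 115 116 116 115 115 114 115 114 114 115 114 114 113 113 114 115 114 114 115 117 116 116 116 110 104 104 68 11 32 40 39 36 75
318 78 29 16 15 17 14 12 59 102 115 114 107 108 113 113 112 114 114 115 116 115 117 113 109 106 102 103 100 97 97 85 75 61 51 52 41 21 8 11 12 12 15 14 25 37 39 38 32
320 83 38 13 14 18 14 13 40 82 98 96 84 88 99 87 73 62 50 53 42 19 9 10 9 11 11 12 13 11 15 16 14 13 16 14 17 15 16 15 16 14 16 33 38 34 33 32 32
[314.3 313.7]
[311.  289.2]
[336.7 286.2]
[341.1 310.4]
hover [0.0013 0.0763 0.0308] grasp [0.0013 0.1703 0.0308]
```

Emit:
drive_tool(
  motion="0.001 0.038 0.0165 0 0 0 1; 0 0.037 0.0165 0 0 0 1; 0 0.03 0 0 0 0 1; 0 0.03 0 0 0 0 1; 0 0.02 0 0 0 0 1; 0 0.012 0 0 0 0 1; 0 0 0 0 0 0 1",
)

```text
clock: 13.8
eef_pos: [0.5492, 0.296, 0.077]
ee_rot: [-120.0, -0.0, -71.0]
force: [0.7, 0.4, -0.6]
finger_gap: 0.0849
```

Run:
```python
from h import *
s=st();R=Rt(s);print('grasp pt',s['eef_pos']+R.apply([0,.05,0]),'tip',s['eef_pos']+R.apply([0,.073,0]))
d=r.get_image("side");u,v=325,295
cv2.imwrite("pics/p6.png",cv2.resize(d["image"][v-40:v+40,u-40:u+40],(400,400),interpolation=cv2.INTER_CUBIC))
```

```text
13.8 [0.5492 0.296  0.077 ] [-120.   -0.  -71.] q [20.9 38.8 71.4  0.9 99.7 91.8] F [ 0.7  0.4 -0.6] gap 0.0849
grasp pt [0.52561897 0.28789078 0.03365364] tip [0.51474996 0.28414191 0.01373353]
```

View pics/p6.png

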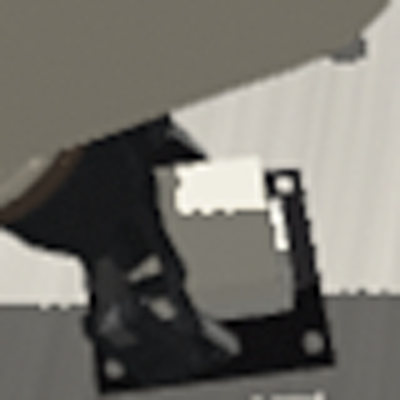

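The near finger passes beside the tray, with its tip at about (230,345), and there is no contact force. I'll grip and lift a little.

Emit:
drive_tool(
  motion="0 0 0 0 0 0 -1; 0 0 0 0 0 0 -1; 0 0 0 0 0 0 -1; 0 0 0 0 0 0 -1; 0 -0.009 -0.005 0 0 0 -1; 0 -0.017 -0.01 0 0 0 -1; 0 -0.017 -0.01 0 0 0 -1; 0 0 0 0 0 0 -1",
  force=80,
)

```text
clock: 14.85
eef_pos: [0.5502, 0.2964, 0.1287]
ee_rot: [-119.8, 0.0, -71.0]
force: [0.1, 0.0, -4.1]
finger_gap: 0.0627
```

Run:
```python
from h import *
s=st();R=Rt(s)
d=r.get_image("side");u,v=325,285
cv2.imwrite("pics/p7.png",cv2.resize(d["image"][v-50:v+50,u-50:u+50],(500,500),interpolation=cv2.INTER_CUBIC))
```

```text
14.85 [0.5502 0.2964 0.1287] [-119.8    0.   -71. ] q [ 20.9  36.1  69.4   1.  104.3  91.8] F [ 0.1  0.  -4.1] gap 0.0627
```

View pics/p7.png

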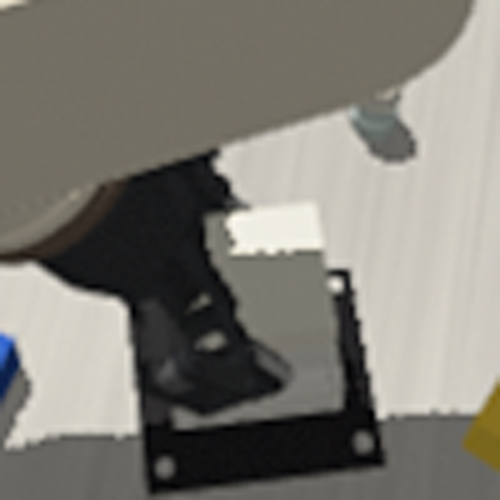

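The carrier is held level and shut, clear of the dock; its lid is at (275,230). I'll refine the stand's position from the dark foot's corners and work out the transfer.

Run:
```python
from h import *
s=st()
for n,(u,v) in(("top",(402,240)),("side",(362,156))):
    d=r.get_image(n);im=cv2.imread(f"pics/{n}0.png")[v-25:v+25,u-30:u+30]
    m=(im.max(2)<75).astype(np.uint8);k,l,q,ce=cv2.connectedComponentsWithStats(m)
    i=l[:,:][m>0]; i=1+np.argmax(q[1:,4]); c=cv2.findContours((l==i).astype(np.uint8),0,1)[0][0]
    hull=cv2.convexHull(c); e=.02
    while True:
        p=cv2.approxPolyDP(hull,e*cv2.arcLength(hull,True),True)
        if len(p)<=4: break
        e+=.01
    p=p[:,0]+[u-30,v-25]; w=np.array([onz(d,*x,.005) for x in p]);
    print(n,q[i],p.tolist(),np.round(w,4).tolist(),'mean',w.mean(0).round(4),[round(float(np.degrees(np.arctan2(*(w[(k+1)%4]-w[k])[::-1]))),1) for k in range(4)])
R=Rt(s);print('lift',to(s['eef_pos']+[0,0,.12]),'xfer',to(np.array([.53,-.25,.25])),'yawvec per -3.7',R.inv().apply([0,0,-3.7]).round(2))
```

```text
14.9 [0.5498 0.2962 0.1273] [-119.9    0.   -71. ] q [ 20.9  36.1  69.5   1.  104.3  91.8] F [ 0.7  0.  -4.6] gap 0.0625
top [ 11   6  37  39 599] [[410, 221], [419, 251], [393, 259], [383, 229]] [[0.5681, -0.2871], [0.4657, -0.3149], [0.4386, -0.2261], [0.5403, -0.194]] mean [ 0.5032 -0.2555] [-164.8, 107.0, 17.5, -73.4]
side [ 12  15  37  22 321] [[375, 146], [380, 166], [347, 167], [344, 147]] [[0.4668, -0.3108], [0.4415, -0.2207], [0.5427, -0.195], [0.5663, -0.2849]] mean [ 0.5043 -0.2528] [105.7, 14.3, -75.3, -165.4]
lift [-0.     -0.1054 -0.0604] xfer [ 0.5099 -0.0091 -0.232 ] yawvec per -3.7 [0.   3.21 1.84]
```

Emit:
drive_tool(
  motion="0 -0.035 -0.02 0 0 0 -1; 0 -0.035 -0.02 0 0 0 -1; 0 -0.035 -0.02 0 0 0 -1; 0.025 0.004 -0.008 0 0 0 -1; 0.045 0.0085 -0.0152 0 0 0 -1; 0.045 0.0085 -0.0152 0 0 0 -1; 0.045 0.0085 -0.0152 0 0 0 -1; 0.045 0.0085 -0.0152 0 0 0 -1; 0.045 0.0085 -0.0152 0 0 0 -1; 0.045 0.0085 -0.0152 0 0 0 -1; 0.045 0.0085 -0.0152 0 0 0 -1; 0.045 0.0085 -0.0152 0 0 0 -1",
)

```text
clock: 16.5
eef_pos: [0.535, -0.1175, 0.2491]
ee_rot: [-120.1, 0.0, -71.0]
force: [0.0, -0.4, -3.7]
finger_gap: 0.0624
```

Emit:
drive_tool(
  motion="0.045 0.0085 -0.0152 0 0 0 -1; 0.045 0.0085 -0.0152 0 0 0 -1; 0.035 0.0065 -0.0118 0 0 0 -1; 0 0 0 0 3 1.75 -1; 0 0 0 0 0 0 -1",
)

```text
clock: 17.12
eef_pos: [0.5303, -0.2503, 0.2496]
ee_rot: [-120.1, 0.1, -74.5]
force: [0.4, -0.7, -3.2]
finger_gap: 0.0625
```

```bash
python3 -c "
from h import *
st()"
```

```text
17.125 [ 0.5303 -0.2503  0.2496] [-1.201e+02  1.000e-01 -7.450e+01] q [-24.9  24.1  72.9 -19.7 105.9  48. ] F [ 0.4 -0.7 -3.2] gap 0.0625
```

Emit:
drive_tool(
  motion="0 0 0 10 0 0 -1; 0 0 0 10 0 0 -1; 0 0 0 10 0 0 -1; 0 0 0 10 0 0 -1; 0 0 0 10 0 0 -1; 0 0 0 10 0 0 -1; 0 0 0 10 0 0 -1; 0 0 0 10 0 0 -1; 0 0 0 10 0 0 -1; 0 0 0 0 0 0 -1; 0 0 0 0 0 0 -1",
)

```text
clock: 18.5
eef_pos: [0.5306, -0.2496, 0.2504]
ee_rot: [-30.3, -0.0, -74.4]
force: [0.5, 1.2, -3.6]
finger_gap: 0.0627
```

```bash
python3 -c "
from h import *
s=st();R=Rt(s);print(R.as_matrix().round(3).tolist())
a=np.radians(15.5);X=np.array([np.cos(a),np.sin(a),0])
g=np.array([.503,-.257,0])+.009*X+[0,0,.055]
print('to grasp-at-stand +40mm',to(g+[0,0,.04]-R.apply([0,.05,0])),'10mm down in tool',R.inv().apply([0,0,-.01]).round(4))
"
```

```text
18.5 [ 0.5306 -0.2496  0.2504] [-30.3  -0.  -74.4] q [-53.6   1.  112.2  67.   61.2 -11.6] F [ 0.5  1.2 -3.6] gap 0.0627
[[0.269, 0.832, 0.486], [-0.963, 0.232, 0.136], [0.0, -0.504, 0.863]]
to grasp-at-stand +40mm [-0.0003  0.0115 -0.1441] 10mm down in tool [-0.      0.005  -0.0086]
```

Emit:
drive_tool(
  motion="0 0.0025 -0.036 0 0 0 -1; 0 0.0025 -0.036 0 0 0 -1; 0 0.0025 -0.036 0 0 0 -1; 0 0.002 -0.036 0.3 0 0 -1; 0 0.0075 -0.013 0 0 0 -1; 0 0.0075 -0.013 0 0 0 -1; 0 0.0025 -0.0043 0 0 0 -1; 0 0 0 0 0 0 -1",
)

```text
clock: 19.5
eef_pos: [0.4696, -0.2668, 0.0863]
ee_rot: [-29.8, -0.0, -74.4]
force: [-0.6, -1.2, -3.5]
finger_gap: 0.0623
```

Run:
```python
from h import *
s=st();R=Rt(s);c=s['eef_pos']+R.apply([0,.052,0]);print('tray mid',c.round(4))
d=r.get_image("side");im=d["image"].astype(int)
a=np.radians(15.5);X=np.array([np.cos(a),np.sin(a),0]);Y=np.array([-np.sin(a),np.cos(a),0])
for nm,P in(("tray outer top",[c+.007*X+j*.032*Y+[0,0,.03] for j in(1,-1)]),("lid outer top",[c-.025*X+j*.03*Y+[0,0,.03] for j in(1,-1)]),("tray bottom near",[c+i*X+.032*Y-[0,0,.03] for i in(.007,-.007)]),("lid bottom near",[c-.025*X+.03*Y-[0,0,.03]])):
    print(nm,[proj(d,p).round(1).tolist() for p in P])
cv2.imwrite("pics/q8.png",im.astype(np.uint8))
for v in range(130,172,2): print(v,' '.join(str(im[v,u].max()) for u in range(340,390)))
```

```text
19.5 [ 0.4696 -0.2668  0.0863] [-29.8  -0.  -74.4] q [-61.9  14.5 122.3  76.5  60.6 -40. ] F [-0.6 -1.2 -3.5] gap 0.0623
tray mid [ 0.5131 -0.2546  0.0605]
tray outer top [[360.5, 142.1], [357.6, 128.4]]
lid outer top [[370.9, 141.2], [367.8, 128.4]]
tray bottom near [[358.8, 156.7], [363.2, 156.5]]
lid bottom near [[368.8, 155.8]]
130 212 213 211 207 207 211 213 212 212 210 207 209 212 212 209 207 208 201 224 237 235 232 197 198 215 218 227 215 137 17 52 50 24 24 37 49 52 53 52 52 52 51 53 52 46 45 50 53 51 52
132 213 212 208 206 209 212 212 212 211 208 208 210 211 210 210 198 185 153 213 240 239 222 192 225 240 239 239 245 190 54 29 40 32 19 37 48 50 52 52 48 46 47 47 37 27 33 46 51 52 52
134 212 211 207 207 210 211 212 211 210 208 209 211 213 207 191 170 133 109 177 232 240 235 232 228 233 238 238 240 221 157 137 145 147 145 123 77 48 51 50 51 50 37 26 35 36 47 51 51 50 53
136 211 210 206 209 212 212 211 211 209 207 209 212 212 199 123 4 29 95 147 225 241 229 211 201 227 239 237 238 239 228 212 211 213 214 205 136 45 51 50 41 31 33 46 52 51 51 51 52 58 55
138 211 207 208 210 212 2
[... 2365 characters left out ...]
125 19 162 212 163 76 27 31 32 33 33 33 32 34 28 17 16 19 19 17 20 17 16 17 19 17 18 16 26 32 29 52 54 27 16 87 111 108 106 104 105 105 107 107
166 31 33 31 19 169 216 146 24 33 40 34 29 30 29 29 27 26 27 27 26 19 12 13 12 13 14 16 15 23 25 23 26 32 38 38 38 36 46 52 51 48 76 102 107 104 103 106 107 107 108
168 34 34 30 10 167 215 182 109 107 136 98 113 142 140 138 141 143 142 142 142 115 88 91 91 100 107 107 108 107 107 108 109 108 107 108 108 108 107 106 106 105 103 100 135 155 156 129 102 105 106
170 21 16 9 63 174 210 208 209 208 208 209 211 212 209 208 210 210 210 208 206 209 213 181 151 150 152 126 98 97 98 100 101 100 102 105 105 103 103 138 157 196 219 215 214 208 210 216 185 156 128
```

Emit:
drive_tool(
  motion="0 0.001 -0.0017 0 0 0 -1; 0 0.0008 -0.0012 0 0 0 -1; 0 0.0005 -0.0009 0 0 0 -1; 0 0 0 0 0 0 -1",
)

```text
clock: 20.05
eef_pos: [0.4699, -0.2671, 0.0843]
ee_rot: [-29.4, -0.1, -74.4]
force: [-23.1, 5.0, 35.8]
finger_gap: 0.0628
```

Emit:
drive_tool(
  motion="0 0.0005 -0.0009 0 0 0 -1; 0 0 0 0 0 0 -1",
)

```text
clock: 20.3
eef_pos: [0.47, -0.2671, 0.0841]
ee_rot: [-29.3, -0.1, -74.3]
force: [-33.8, 7.7, 50.5]
finger_gap: 0.0627
```

```bash
python3 -c "
from h import *
s=st();R=Rt(s);c=s['eef_pos']+R.apply([0,.052,0]);print('tray mid',c.round(4))"
```

```text
20.3 [ 0.47   -0.2671  0.0841] [-29.3  -0.1 -74.3] q [-62.   15.  122.4  77.2  60.8 -40.9] F [-33.8   7.7  50.5] gap 0.0627
tray mid [ 0.5137 -0.2549  0.0587]
```

Emit:
drive_tool(
  motion="0 -0.0008 0.0014 0 0 0 -1; 0 0 0 0 0 0 -1",
)

```text
clock: 20.55
eef_pos: [0.4699, -0.2671, 0.0844]
ee_rot: [-29.5, -0.1, -74.4]
force: [-11.9, 3.8, 22.6]
finger_gap: 0.0624
```

Emit:
drive_tool(
  motion="0 -0.0004 0.0007 0 0 0 -1; 0 0 0 0 0 0 -1",
)

```text
clock: 20.8
eef_pos: [0.4698, -0.2672, 0.0845]
ee_rot: [-29.6, -0.1, -74.4]
force: [-1.6, 2.1, 10.7]
finger_gap: 0.0627
```

Run:
```python
from h import *
s=st();print(s['wrist_torque'])
d=r.get_image("side");u,v=365,150
a=cv2.resize(d["image"][v-30:v+30,u-40:u+40],(800,600),interpolation=cv2.INTER_CUBIC)
cv2.imwrite("pics/p8.png",a)
```

```text
20.8 [ 0.4698 -0.2672  0.0845] [-29.6  -0.1 -74.4] q [-61.9  14.8 122.4  77.   60.6 -40.6] F [-1.6  2.1 10.7] gap 0.0627
[ 0.61656349 -0.62018137  0.39515466]
```

View pics/p8.png

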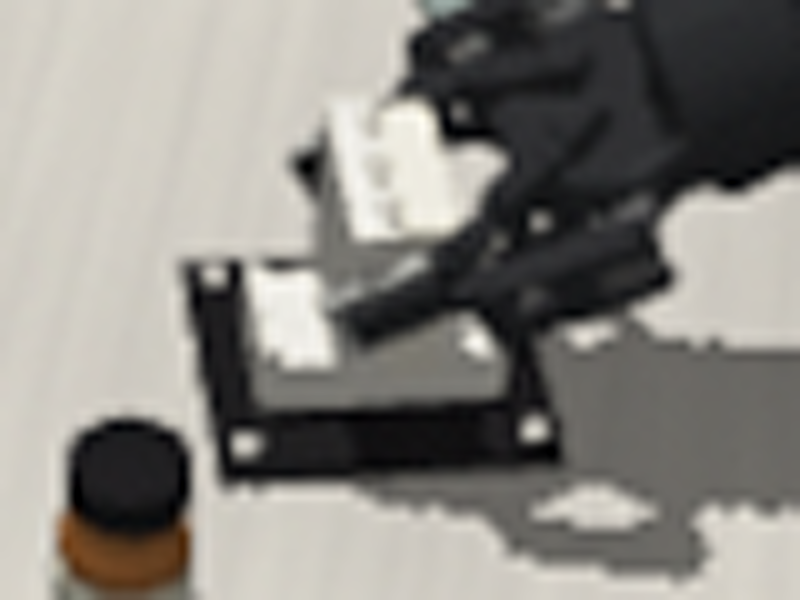

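The carrier stands upright and shut on the stand, with its top at about (390,170) and the tray on the left. It rests with about 10 N of contact force. I'll release it and back straight out.

Emit:
drive_tool(
  motion="0 0 0 0 0 0 0.6; 0 0 0 0 0 0 1; 0 0 0 0 0 0 1; 0 0 0 0 0 0 1; 0 -0.01 0 0 0 0 1; 0 -0.02 0 0 0 0 1; 0 -0.03 0 0 0 0 1; 0 -0.03 0 0 0 0 1; 0 -0.03 0 0 0 0 1; 0 0 0 0 0 0 1",
)

```text
clock: 22.1
eef_pos: [0.3677, -0.2959, 0.1435]
ee_rot: [-29.7, -0.1, -74.6]
force: [0.7, -0.3, 0.7]
finger_gap: 0.0851
```

Run:
```python
from h import *
s=st()
d=r.get_image("side");im=d["image"].astype(int)
a=np.radians(15.5);X=np.array([np.cos(a),np.sin(a),0]);Y=np.array([-np.sin(a),np.cos(a),0]);C=np.array([.503,-.257,0])
for x in(-.016,.002,.016): print(x,[proj(d,C+x*X+j*Y+[0,0,z]).round(1).tolist() for j,z in((.03,.085),(-.03,.085),(.03,.025))])
for v in range(124,172,2): print(v,' '.join(str(im[v,u].max()) for u in range(340,390)))
```

```text
22.1 [ 0.3677 -0.2959  0.1435] [-29.7  -0.1 -74.6] q [-77.3   4.4 124.7  64.7  73.7 -36.2] F [ 0.7 -0.3  0.7] gap 0.0851
-0.016 [[371.2, 142.7], [368.1, 129.9], [369.1, 157.1]]
0.002 [[365.3, 142.9], [362.4, 130.1], [363.4, 157.4]]
0.016 [[360.7, 143.1], [358.0, 130.3], [359.0, 157.6]]
124 211 212 211 209 206 204 207 210 211 210 209 207 206 210 212 209 206 206 205 204 206 207 207 207 208 207 206 206 211 183 125 128 125 105 105 102 140 132 104 106 106 107 106 105 107 108 107 106 100 178
126 211 211 210 207 204 206 209 211 210 209 207 205 207 210 209 206 206 205 203 204 206 206 206 205 206 206 206 206 207 210 179 151 126 101 104 104 104 107 107 106 107 107 106 105 107 108 106 102 135 193
128 211 211 210 206 204 207 209 210 210 208 205 205 209 211 209 206 205 203 204 205 205 204 205 205 205 205 205 206 208 207 205 208 213 182 153 124 98 102 104 104 105 102 101 100 100 136 154 194 217 212
130 210 210 208 204 204 208 210 210 210 208 204 207 210 209 206 205 205 199 220 230 228 224 213 219 228 230 230 227 214 205 206 206 207 208 208 207 213 220 184 151 194 183 188 216 217 214 212 213 212 20
[... 3187 characters left out ...]
60 208 162 74 30 32 33 33 31 33 32 33 28 24 19 17 16 17 17 17 17 19 18 15 17 14 27 32 29 52 54 28 22 169 215 209 205 203 204 206 207 208
166 32 32 28 19 168 214 143 23 32 38 32 29 30 30 28 28 27 24 26 24 24 23 19 12 10 11 14 15 19 24 22 26 31 36 35 35 30 39 45 43 36 138 198 209 204 203 206 206 208 208
168 34 33 29 10 165 212 181 107 105 134 97 110 140 138 137 140 141 141 140 138 143 147 148 146 151 126 98 136 126 132 156 154 153 152 152 189 212 210 210 212 213 211 209 207 204 204 206 207 206 207
170 20 16 10 62 171 208 205 207 205 205 208 209 209 207 206 207 208 207 205 203 204 205 205 205 202 204 208 205 203 204 206 205 203 204 206 205 203 203 205 207 209 208 205 206 204 205 208 207 206 207
```

The carrier stands freely, with edges at u of about 359.7 and 369.8 on row 142, within about 3 mm of plan. I'll rise and swing the tool back to -30° for the second half of the turn.

Emit:
drive_tool(
  motion="0 -0.03 0.045 0 0 0 1; 0 -0.025 0.04 0 0 0 1; 0 -0.02 0.035 -10 0 0 1; 0 0 0 -10 0 0 1; 0 0 0 -10 0 0 1; 0 0 0 -10 0 0 1; 0 0 0 -10 0 0 1; 0 0 0 -10 0 0 1; 0 0 0 -10 0 0 1; 0 0 0 -10 0 0 1; 0 0 0 -10 0 0 1; 0 0 0 0 0 0 1",
)

```text
clock: 23.65
eef_pos: [0.3648, -0.2954, 0.282]
ee_rot: [-119.8, 0.2, -74.3]
force: [-0.4, 0.4, 0.1]
finger_gap: 0.0852
```

```bash
python3 -c "
from h import *
s=st();R=Ro.from_euler('xyz',[-120,0,-74.5],degrees=True)
print('turn',(Rt(s).inv()*R).as_rotvec(degrees=True).round(2))
g=np.array([.5113,-.2556,.055]);T=g-R.apply([0,.052,0]);H=g-R.apply([0,.162,0])
for P in(H,T): print(P.round(4),R.inv().apply(P-s['eef_pos']).round(4))
"
```

```text
23.65 [ 0.3648 -0.2954  0.282 ] [-119.8    0.2  -74.3] q [-36.4   7.2  90.4 -23.5 101.   37. ] F [-0.4  0.4  0.1] gap 0.0852
turn [-0.2   0.31 -0.04]
[ 0.5894 -0.234   0.1953] [ 0.0008 -0.0413  0.2449]
[ 0.5364 -0.2487  0.1   ] [0.0008 0.0687 0.2449]
```

Emit:
drive_tool(
  motion="0 -0.008 0.049 -0.2 0.3 0 1; 0 -0.008 0.049 0 0 0 1; 0 -0.008 0.049 0 0 0 1; 0 -0.008 0.049 0 0 0 1; 0.0008 -0.009 0.049 0 0 0 1; 0 0 0 0 0 0 1; 0 0 0 0 0 0 1",
)

```text
clock: 24.52
eef_pos: [0.5879, -0.236, 0.1977]
ee_rot: [-119.8, -0.1, -74.7]
force: [-0.4, -1.0, -0.0]
finger_gap: 0.0852
```

```bash
python3 -c "
from h import *
s=st();R=Rt(s)
g=np.array([.5113,-.2556,.055])
print(to(g-R.apply([0,.052,0])))
d=r.get_image('side')
im=d['image'].astype(int)
for v in(142,146,150): print(v,' '.join(str(im[v,u].max()) for u in range(345,385)))
"
```

```text
24.525 [ 0.5879 -0.236   0.1977] [-1.198e+02 -1.000e-01 -7.470e+01] q [-22.   31.7  67.8 -18.1 104.2  52. ] F [-0.4 -1.  -0. ] gap 0.0852
[-0.0015  0.1111  0.0022]
142 222 221 219 219 221 221 218 220 221 221 225 177 121 123 117 226 251 249 232 188 221 240 239 239 236 228 223 221 219 221 223 221 220 220 219 219 220 221 220 219
146 148 173 121 52 98 115 97 87 84 108 124 142 138 124 126 126 128 128 127 127 128 129 129 126 124 189 185 219 242 186 68 159 220 222 219 220 220 220 218 218
150 27 31 33 48 86 119 129 126 170 196 234 251 205 118 125 128 128 128 127 128 130 129 130 130 129 125 228 232 230 216 116 16 152 215 221 219 220 220 219 220
```

Emit:
drive_tool(
  motion="-0.0015 0.03 0.002 0 0 0 1; 0 0.03 0 0 0 0 1; 0 0.025 0 0 0 0 1; 0 0.015 0 0 0 0 1; 0 0.011 0 0 0 0 1; 0 0 0 0 0 0 1; 0 0 0 0 0 0 1",
)

```text
clock: 25.45
eef_pos: [0.5367, -0.2487, 0.101]
ee_rot: [-119.8, -0.2, -74.7]
force: [0.2, 0.8, -0.4]
finger_gap: 0.0854
```

```bash
python3 -c "
from h import *
s=st();R=Rt(s)
g=np.array([.5113,-.2556,.055])
print(to(g-R.apply([0,.052,0])))
"
```

```text
25.45 [ 0.5367 -0.2487  0.101 ] [-119.8   -0.2  -74.7] q [-24.5  31.4  80.3 -18.7  91.8  53.6] F [ 0.2  0.8 -0.4] gap 0.0854
[-0.0002  0.001   0.0001]
```

Emit:
drive_tool(
  motion="0 0 0 0 0 0 -1; 0 0 0 0 0 0 -1; 0 0 0 0 0 0 -1; 0 0 0 0 0 0 -1; 0 -0.0087 -0.005 0 0 0 -1; 0 -0.026 -0.015 0 0 0 -1; 0 -0.035 -0.02 0 0 0 -1; 0 -0.035 -0.02 0 0 0 -1; 0 -0.026 -0.015 0 0 0 -1; 0 0 0 0 0 0 -1",
  force=80,
)

```text
clock: 26.7
eef_pos: [0.5367, -0.2484, 0.2531]
ee_rot: [-119.7, -0.3, -74.7]
force: [-0.2, 0.0, -5.1]
finger_gap: 0.0629
```

Emit:
drive_tool(
  motion="0 0 0 10 0 0 -1; 0 0 0 10 0 0 -1; 0 0 0 10 0 0 -1; 0 0 0 10 0 0 -1; 0 0 0 10 0 0 -1; 0 0 0 10 0 0 -1; 0 0 0 10 0 0 -1; 0 0 0 10 0 0 -1; 0 0 0 9.8 0 0 -1; 0 0 0 0 0 0 -1; 0 0 0 0 0 0 -1",
)

```text
clock: 28.08
eef_pos: [0.5362, -0.2483, 0.2503]
ee_rot: [-30.4, -0.1, -74.7]
force: [-0.3, 1.0, -3.1]
finger_gap: 0.0628
```

```bash
python3 -c "
from h import *
s=st();R=Rt(s)
g=np.array([.503,-.257,.05])
print('hover 30mm',to(g+[0,0,.03]-R.apply([0,.052,0])),'10mm down',R.inv().apply([0,0,-.01]).round(4))
"
```

```text
28.075 [ 0.5362 -0.2483  0.2503] [-30.4  -0.1 -74.7] q [-52.8   1.2 112.   67.1  60.3 -11.1] F [-0.3  1.  -3.1] gap 0.0628
hover 30mm [-0.0005  0.0046 -0.1642] 10mm down [-0.      0.0051 -0.0086]
```

```bash
python3 -c "
from h import *
print(to([.4587,-.2693,.0895]))
"
```

```text
[-0.0004  0.0121 -0.1793]
```

Emit:
drive_tool(
  motion="0 0.003 -0.045 0.3 0 0 -1; 0 0.003 -0.045 0.3 0 0 -1; 0 0.003 -0.045 0 0 0 -1; 0 0.002 -0.03 0 0 0 -1; 0 0.001 -0.014 0 0 0 -1; 0 0 0 0 0 0 -1; 0 0 0 0 0 0 -1",
)

```text
clock: 28.95
eef_pos: [0.4614, -0.2694, 0.0903]
ee_rot: [-29.6, -0.2, -74.6]
force: [-0.3, 1.0, -3.5]
finger_gap: 0.0631
```

Run:
```python
from h import *
s=st();print(to([.4587,-.2693,.0895]))
d=r.get_image("side");im=d["image"].astype(int)
a=np.radians(15.5);X=np.array([np.cos(a),np.sin(a),0]);Y=np.array([-np.sin(a),np.cos(a),0])
C=np.array([.503,-.257,0]);c=s['eef_pos']*[1,1,0]+.046*X;zb=s['eef_pos'][2]-.0245-.025;print('mid',c.round(4),'bottom',zb)
pr=lambda P:proj(d,P).round(1).tolist()
print('tray top',[pr(c+i*X+j*Y+[0,0,zb+.032]) for i in(.03,-.03) for j in(.032,-.032)])
print('tray low edge near',[pr(c+i*X+.032*Y+[0,0,zb+.018]) for i in(.03,-.03)],'lid bottom near',[pr(c+i*X+.03*Y+[0,0,zb]) for i in(.03,-.03)])
print('rail outer top near',[pr(C+i*X+.022*Y+[0,0,.03]) for i in(.039,.034,-.034,-.039)],'far',[pr(C+i*X-.022*Y+[0,0,.03]) for i in(.039,-.039)])
for v in range(132,166): print(v,' '.join(str(im[v,u].max()) for u in range(342,384)))
```

```text
28.95 [ 0.4614 -0.2694  0.0903] [-29.6  -0.2 -74.6] q [-63.1  13.7 122.9  76.   61.4 -40.1] F [-0.3  1.  -3.5] gap 0.0631
[-0.0008 -0.0019 -0.002 ]
mid [ 0.5057 -0.2571  0.    ] bottom 0.04078875728603459
tray top [[355.0, 146.7], [352.3, 132.9], [374.5, 145.8], [371.2, 132.2]]
tray low edge near [[354.6, 150.1], [374.0, 149.2]] lid bottom near [[354.1, 153.9], [373.2, 153.1]]
rail outer top near [[351.5, 155.0], [353.1, 154.9], [374.5, 154.0], [376.1, 153.9]] far [[349.7, 145.6], [373.8, 144.5]]
132 209 206 209 212 212 211 211 208 208 211 208 211 216 215 218 220 218 203 168 144 99 45 132 126 74 72 137 128 83 62 58 71 71 72 56 27 36 51 52 52 51 46
133 207 206 209 212 212 212 211 208 208 212 203 221 231 231 235 237 236 227 218 218 198 175 232 229 190 188 231 222 190 173 160 162 162 164 159 117 60 48 51 50 51 50
134 206 208 211 212 211 211 210 208 209 212 201 224 238 238 239 240 240 239 238 239 241 242 242 242 243 242 239 239 243 241 227 214 212 216 223 200 121 46 50 50 47 42
135 205 209 212 211 211 211 209 207 210 214 173 211 238 237 238 239 239 238 236 236 236 238 238 239 239 238 236
[... 4002 characters left out ...]
1 105
161 213 209 213 156 49 28 31 30 39 46 37 30 30 20 9 12 9 9 9 12 13 12 14 14 14 13 14 13 14 15 18 18 16 17 13 59 98 68 143 173 130 104
162 183 201 215 165 74 24 26 25 26 29 25 21 22 21 21 16 18 18 18 18 17 16 17 17 17 19 18 16 18 16 16 16 18 13 16 137 192 135 83 185 168 103
163 67 164 209 174 86 22 111 145 115 56 31 33 33 34 26 18 18 16 16 18 18 18 17 19 18 17 17 19 17 17 16 17 15 14 16 154 196 134 79 184 168 101
164 23 108 189 199 124 19 162 211 164 75 29 31 33 33 28 19 17 19 18 18 18 17 18 17 18 17 17 18 16 18 18 16 18 15 12 51 56 29 21 176 192 129
165 27 41 170 217 145 15 105 140 101 41 31 32 33 32 34 28 22 16 20 17 15 17 16 17 19 18 18 17 18 17 17 16 17 17 15 20 23 21 10 158 219 169
```

The tray's edge matches the prediction (353.7 px on row 140). The stand's front face spans u of about 349.8–375.1, so the carrier is already centred within about 1 mm. I'll lower it straight down.

Emit:
drive_tool(
  motion="-0.001 0.0025 -0.0043 0 0 0 -1; 0 0.0025 -0.0043 0 0 0 -1; 0 0.001 -0.0017 0 0 0 -1; 0 0 0 0 0 0 -1",
)

```text
clock: 29.5
eef_pos: [0.4606, -0.2683, 0.0774]
ee_rot: [-29.5, -0.1, -74.7]
force: [0.0, -0.6, -3.8]
finger_gap: 0.0629
```

Emit:
drive_tool(
  motion="0 0.0005 -0.0009 0 0 0 -1; 0 0.0005 -0.0009 0 0 0 -1; 0 0 0 0 0 0 -1",
)

```text
clock: 29.88
eef_pos: [0.4607, -0.2683, 0.0755]
ee_rot: [-29.5, -0.1, -74.7]
force: [0.1, 0.3, -4.1]
finger_gap: 0.0627
```

```bash
python3 -c "
from h import *
s=st();print(to([.4614,-.2694,.0745]),'bottom',s['eef_pos'][2]-.0495)
"
```

```text
29.875 [ 0.4607 -0.2683  0.0755] [-29.5  -0.1 -74.7] q [-63.1  15.5 123.3  77.3  60.9 -42.6] F [ 0.1  0.3 -4.1] gap 0.0627
[ 0.0013  0.0009 -0.0007] bottom 0.025997611516260122
```

It is below the rail tops with no contact, so it lies between the rails. I'll continue gently until it touches.

Emit:
drive_tool(
  motion="0 0.0005 -0.0009 0 0 0 -1; 0 0 0 0 0 0 -1",
)

```text
clock: 30.12
eef_pos: [0.4607, -0.2683, 0.0744]
ee_rot: [-29.5, -0.1, -74.7]
force: [-0.6, -0.5, -4.2]
finger_gap: 0.0629
```

Emit:
drive_tool(
  motion="0 0.0003 -0.0004 0 0 0 -1; 0 0 0 0 0 0 -1",
)

```text
clock: 30.38
eef_pos: [0.4608, -0.2683, 0.0741]
ee_rot: [-29.5, -0.1, -74.7]
force: [-0.4, -0.4, -2.0]
finger_gap: 0.0636
```

Emit:
drive_tool(
  motion="0 0.0003 -0.0004 0 0 0 -1; 0 0 0 0 0 0 -1",
)

```text
clock: 30.62
eef_pos: [0.4609, -0.2684, 0.0739]
ee_rot: [-29.5, -0.2, -74.7]
force: [-5.4, -0.4, 5.6]
finger_gap: 0.063
```

```bash
python3 -c "
from h import *
st()"
```

```text
30.625 [ 0.4609 -0.2684  0.0739] [-29.5  -0.2 -74.7] q [-63.1  15.8 123.3  77.5  60.9 -42.9] F [-5.4 -0.4  5.6] gap 0.063
```

Contact came at the expected height. I'll release and back out.

Emit:
drive_tool(
  motion="0 0 0 0 0 0 -1; 0 0 0 0 0 0 0.6; 0 0 0 0 0 0 1; 0 0 0 0 0 0 1; 0 0 0 0 0 0 1; 0 -0.01 0 0 0 0 1; 0 -0.02 0 0 0 0 1; 0 -0.04 0 0 0 0 1; 0 -0.04 0 0 0 0 1; 0 -0.04 0.03 0 0 0 1; 0 -0.03 0.05 0 0 0 1; 0 0 0 0 0 0 1",
)

```text
clock: 32.12
eef_pos: [0.347, -0.2998, 0.2356]
ee_rot: [-29.5, -0.5, -74.8]
force: [-0.5, 0.2, -1.4]
finger_gap: 0.0852
```

Run:
```python
from h import *
s=st()
d=r.get_image("side");im=d["image"].astype(int);cv2.imwrite("pics/final_side.png",im.astype(np.uint8))
a=np.radians(15.5);X=np.array([np.cos(a),np.sin(a),0]);Y=np.array([-np.sin(a),np.cos(a),0]);c=np.array([.5055,-.2563,0])
pr=lambda P:proj(d,P).round(1).tolist()
print('tray top',[pr(c+i*X+j*Y+[0,0,.057]) for i in(.03,-.03) for j in(.032,-.032)])
print('lid bottom near',[pr(c+i*X+.03*Y+[0,0,.025]) for i in(.03,-.03)],'stand',[pr(c+i*X+.022*Y+[0,0,.025]) for i in(.039,-.039)])
for v in range(132,164,1): print(v,' '.join(str(im[v,u].max()) for u in range(345,382)))
```

```text
32.125 [ 0.347  -0.2998  0.2356] [-29.5  -0.5 -74.8] q [-80.6  -5.8 121.   60.9  82.2 -25.3] F [-0.5  0.2 -1.4] gap 0.0852
tray top [[354.6, 150.7], [351.9, 137.0], [373.9, 149.8], [370.7, 136.2]]
lid bottom near [[353.7, 157.8], [372.7, 157.0]] stand [[350.5, 156.2], [375.1, 155.1]]
132 208 209 209 208 205 205 208 209 206 204 204 204 204 205 205 204 204 206 205 205 206 206 207 206 205 204 206 206 206 204 205 208 210 208 208 209 208
133 209 208 209 208 204 205 208 208 205 204 205 204 204 205 205 204 205 206 206 205 205 206 207 206 204 204 205 207 205 203 204 209 209 207 209 208 206
134 209 208 208 206 204 205 207 208 205 204 205 205 205 205 204 204 204 205 205 205 206 207 207 205 204 204 205 205 205 203 206 209 209 207 209 209 207
135 208 207 208 206 204 205 208 207 204 205 205 205 204 204 203 203 206 205 205 204 206 205 204 204 203 204 205 206 205 203 206 210 209 207 208 209 206
136 208 207 207 205 204 206 207 208 209 208 212 214 213 212 212 210 213 216 218 218 218 218 219 219 220 221 213 205 204 204 207 209 208 207 208 207 205
137 207 208 208 205 204 207 207 208 220 224 228 230 231
[... 3122 characters left out ...]
 121 121 121 121 121 120 122 122 121 122 121 124 122 79 20 30 24 111 186 208
159 125 25 30 31 28 85 117 121 120 121 121 121 122 121 122 118 113 114 114 110 108 108 107 108 104 103 103 104 104 91 52 23 30 26 75 175 210
160 147 23 29 31 29 54 90 103 101 102 101 100 100 100 102 89 76 77 78 65 52 55 54 53 42 31 31 32 21 13 12 24 27 23 40 168 211
161 155 49 28 30 29 39 46 36 29 31 21 7 9 7 10 9 11 10 12 10 12 15 14 12 15 13 15 16 15 16 15 22 62 96 65 138 199
162 163 72 24 26 23 25 27 26 19 22 18 16 17 16 16 16 17 16 16 16 16 18 17 16 15 16 16 15 15 17 16 25 135 188 133 79 175
163 170 85 21 109 143 113 57 30 31 33 24 19 16 16 16 16 19 16 15 18 17 16 19 17 17 17 19 17 15 16 14 31 152 193 131 76 176
```

The tray's underside spans 354.3–373.7 px at the predicted height. Relative to the stand it is centred within about 0.5 mm, lying flat. I'll hand in.

```bash
python3 -c "
from rig import r
print(r.finish_job())"
```

```text
the job is handed in; nothing more can be done
None
```

I've handed the job in at about 32 s of the 72 s allowed. The carrier is lying lid-down between the stand's rails, with the plate laid in it rib-up before the lid was shut.

**What I did:**
- I gripped the plate by its rib and set it flat in the tray, then closed the lid with shut fingers.
- I turned the carrier in two 90° steps, always gripping it by the tray. Between them it stood on its free-edge face on the stand while I changed grip.

**Last checks:**
- **Position:** in the side view the upturned tray's edges matched the predicted pixels to about 0.3 px. That puts the carrier flat, at the right height for a shut lid, and centred between the rails to about 0.5 mm by estimate.
- **Rails:** there was no contact on the way down between them, and it touched down at the expected height.
- **Release:** the gripper is open and clear, and the force reads about zero.

**What disagreed or was not checked:**
- **Stand position:** separate measurements of the stand differed by 3–5 mm. I settled the final placement by comparing the carrier and stand in the same picture.
- **Forces:** pressing the lid shut reached about 48 N at the wrist. Setting the carrier on its edge came into contact about 3 mm early and peaked at about 61 N before I eased off. I took both as fingertip or carrier contact, under the 120 N wrist limit.
- **Final look:** the last check was by pixel rows from the side camera only, because I had used all 12 picture views. I made no final check of the bystanders, though no move was planned close to them.

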